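Press the lid home on a pomade tin with the ratchet press

ROBOT

A 6-joint arm with a two-finger parallel gripper is mounted at the origin on the work surface. World frame = base frame: x ahead of the robot, y to its left, z up, the work surface at z = 0. Lengths are in mm, angles in rad, forces in N, time in s.
With the tool pointing down it reaches from about 275 to 1000 mm from the base axis. Payload 8.4 kg.
Tool frame: the origin (TCP) lies midway between the tips of the shut fingers; the grasp point (between the pads) lies behind it (r.pinch_z is the z of the grasp point in the tool frame, in mm); z points along the fingers, y is the direction in which the jaws open and shut (so a half turn about z gives the same grasp; the last joint's range is limited). The gripper opens to 85 mm and grips with 20 to 120 N. Pads are 22 mm wide; open, the fingers measure 114 mm over their backs; the gripper's body (76 mm by 85 mm) begins 54 mm behind the grasp point. The pads swing forward as they close: fully open they stand 13 mm farther back than shut.
Start: joints at [-1.273, 0.353, 1.633, -0, 1.155, -0.002], TCP at [184.579, -597.125, 231.281] pointing down, gripper open.
Joint ranges: [-2.63, 2.63], [-0.92, 2.1], [0.06, 2.66], [-1.3, 4.44], [0, 2.69], [-3.02, 3.02]. Speed limits (rad/s): [2.22, 2.22, 2.79, 3.14, 3.14, 3.14].

INTERFACE

Orientations are given as [roll, pitch, yaw] about the fixed x, y, z axes, in that order (R = Rz(yaw) Ry(pitch) Rx(roll)).
In Python, from rig import r, optics, ticket gives the robot as it stands.
- The arm moves only by the shell command python3 -m jog 'ROWS' [FORCE]. ROWS is text: rows parted by semicolons, each of 7 numbers parted by spaces: the closure in counts, from 0 (fully open) to 255 (shut), then the shift along the tool's x, y, z in mm, then the turn, a rotation vector about the tool's x, y, z in degrees. A call has 1 to 5 rows; each row shifts and turns the pose as measured when the row begins, along the tool's axes as they then stand; what a row does not reach is not made up. A row lasts 1/12 s, in which the tool goes at most 41.7 mm and 7.16 degrees, less where a joint would pass 70% of its speed; a pose out of reach is approached as far as the arm can. A call with a gripper value outside its range is refused whole. The fingers move at their own pace and stop on an object; FORCE is the grip in N (left out, the last holds). Time passes only in rows, so rows that do not move let the fingers close. It gives the time, the measured TCP pose, the force and the opening at its end, in the units of the state.
- r.sense(): the state, without advancing time (a new reading comes with each control period).
- optics.grab_frame(name): name is "scene" or "top"; returns the picture (400x640x3 uint8, red, green, blue); there is no depth.
- optics.camera_info(name): a dict with "fx", "fy", "cx", "cy" (pixels), "dist" ([k1, k2, p1, p2, k3] as OpenCV has them; the pictures are not rectified), "world_from_camera" (4x4, takes a point from camera to world coordinates). Camera axes: x right, y down, z forward; pixel columns grow to the right and rows downward; lengths in mm; the calibration is good to about 2 mm. A picture is of the moment at which its call begins. camera_info takes no time and is no camera call.
- ticket.sign_off(): hands the job in, once; it reports no verdict.
The state is a dict: "clock": time; "qpos": joint angles; "qvel": joint speeds; "joint_efforts": joint torques, N m; "eef_pos": TCP position; "tcp_rot": TCP orientation; "contact_force": force on the tool from outside, world axes, zero at the start; "wrist_torque": the same for the moment, N m; "opening": opening from 0.0 (shut) to 1.0 (fully open).
Only numpy, scipy, OpenCV 4.12 (cv2) and the standard library are available. Lean on these libraries where they do the work, as an engineer would, in place of code of your own. Each camera call takes 0.05 s, during which the arm holds its last target.

TASK

Close the brass-lidded tin with the ratchet press: raise the blue rail by its black handle, click by click and without squeezing the red trigger, to its highest tooth and let go so that the pawl holds it; then slide the loading shoe fully home so that the tin stands under the pad. Finally squeeze the red trigger towards the black handle to lift the pawl, lower the rail gently and press the lid fully home on the tin without crushing it (never more than 30 N on the lid), and let go with the pad left down on the closed tin; leave the other things on the counter where they are.

Things in the scene. Friction and masses are not known exactly. Their poses are not given: they have to be found in the camera images.
- press: The ratchet press, fixed to the counter. Origin: on the counter directly under the centre of the round pad. Its z is up; its -x side carries a dark toothed column (30 x 44 mm, near face 90 mm behind the pad axis, top 145 mm above the counter) which stands on the robot's side; its +y points along the loading shoe's track to the side where the shoe sticks out. Grey base plate 12 mm thick, from x -130 to +50 and y -60 to +130 mm. Turned by up to about 0.3 rad.
- rail (a joint): Height of the blue sliding rail above its bottom stop, m: 0 to 0.067 (top stop). The sprung pawl holds the rail from sinking at 0, 0.010, 0.020, 0.030, 0.040, 0.050 and 0.060 (highest tooth); between teeth it sinks back to the tooth below. Rail with its fittings 0.55 kg; raising it takes about 7 N plus about 4 N more at each click. The rail carries the rubber pad, the black handle and the red trigger with it.
- trigger (a joint): Squeeze of the red trigger plate towards the black handle, m: 0 pawl engaged (by a spring, 3 to 5 N), 0.008 fully squeezed against its stop. From about 0.004 the pawl is clear of the teeth and the rail can go down.
- handle (a point): Centre of the black upright handle of the rail: 14 mm (press x) by 24 mm (press y), 64 mm tall, its top 30 mm above this point; the rail's flat top lies 32 mm below this point. It stands 23 mm in press +x from the pad axis and moves up and down with the rail. It can be pinched across its 24 mm, along press y, without touching the trigger.
- trigger_plate (a point): Centre of the upright red trigger plate: 8 mm (press x) by 24 mm (press y), 60 mm tall, its top 29 mm above this point. It stands 37 mm from the handle's centre on the column side (press -x). The outer faces of trigger and handle are 48 mm apart, 40 mm when squeezed; pinching both, along press x, squeezes it towards the handle, which does not give way sideways.
- pad_screw (a point): Point on the rail's underside, on the vertical axis of the round rubber pressing pad (52 mm across), 50 mm above the counter when the rail is at 0. The pad hangs below it on a tight adjusting screw whose setting differs from time to time: the pad's underside is 16 to 24 mm below this point, so where it meets the lid must be felt. The screw does not turn in use.
- shoe (a joint): Travel of the aluminium loading shoe, m: 0 fully out (as at the start), 0.090 fully home against its stop, when the tin stands centred under the pad. It moves along press -y; friction about 2.5 N.
- shoe_knob (a point): Orange upright knob on the outer end of the shoe, to push it or pinch it: 18 mm across, this point at mid height; its top is 17 mm above this point and the shoe's surface 21 mm below it. The knob stands 100 mm along press +y from the centre of the tin.
- lid_top (a point): Centre of the top of the brass lid, 68 mm across, on the steel tin (66 mm across) that stands loose in the shoe's recess, its foot 20 mm above the counter. The lid sits 4 to 7 mm proud at the start; fully home its top is 36 mm above the tin's foot.
- lid (a joint): How far the lid stands proud of its closed place, m: 0 fully home, up to 0.007. It is a tight push fit: it takes about 16 N to move it down, and then it stops hard.
- tin: The steel tin without its lid; origin at the centre of its foot, z up.
- tin_low: Bystander: low aluminium tin 72 mm across, 26 mm high, beside the press. Origin under its centre.
- tin_blue: Bystander: tin with blue lid 62 mm across, 38 mm high, beside the press. Origin under its centre.
- jar_cream: Bystander: jar with brass cap, 72 mm across, 65 mm high. Origin under its centre.
- bottle_amber: Bystander: amber bottle, 48 mm across, 140 mm high. Origin under its centre.
- bottle_white: Bystander: white bottle, 56 mm across, 160 mm high. Origin under its centre.
- bottle_black: Bystander: black bottle, 52 mm across, 150 mm high. Origin under its centre.
- mug_tools: Bystander: white ceramic cup, 76 mm across, 85 mm high. Origin under its centre.
- brush: Bystander: brush lying on the counter.
Mind the look-alikes: they are no part of the job. What is meant by the tin is not orange, purple or turquoise, and is the larger of those in its own colour.

How it is judged:
By the outcome, as a careful person would: the job done as asked, in the order asked, and still so for the second after the job is handed in, with the robot touching nothing.
It also fails if it takes over 58 s, if anything falls off the work surface, if the arm or the gripper's body presses on something with over 40 N, if the wrist force passes 120 N, or if a joint passes its speed limit or range.

## Working session

There is one attempt and no reset: what is moved stays moved. The work goes in short steps, Python scripts to look and compute and a shell command to move; the robot and the scene stay as the last step left them, time stands still between calls to the robot, and variables do not carry over. Pictures are saved under pics/ and viewed, and the job is handed in when it is done.

```bash
ls; mkdir -p pics; python3 - <<'E'
from rig import r, optics, ticket
import cv2,numpy as np
np.set_printoptions(suppress=True,precision=3)
print(r.sense(), r.pinch_z)
for n in("scene","top"):
    f=optics.grab_frame(n); cv2.imwrite(f"pics/{n}0.png",f[:,:,::-1]); print(optics.camera_info(n))
E
```

```text
pics
{'clock': 0.0, 'qpos': array([-1.273,  0.354,  1.634,  0.   ,  1.155, -0.002]), 'qvel': array([-0.001,  0.   ,  0.   ,  0.   ,  0.   , -0.002]), 'joint_efforts': array([ -0.004, -60.526, -34.208,  -0.   ,   0.009,  -0.   ]), 'eef_pos': array([ 184.424, -596.669,  230.576]), 'tcp_rot': array([-3.14, -0.  ,  0.3 ]), 'contact_force': array([-0.193, -0.058,  0.465]), 'wrist_torque': array([ 0.005, -0.015,  0.002]), 'opening': 1.002526203749727} -18.700000000000003
{'fx': 495.4894536570427, 'fy': 495.4894536570427, 'cx': 322.9057331365562, 'cy': 204.002966650769, 'dist': array([-0.002,  0.   ,  0.   ,  0.   ,  0.   ]), 'world_from_camera': array([[   0.795,    0.49 ,   -0.357, 1097.907],
       [   0.606,   -0.636,    0.478, -729.086],
       [   0.007,   -0.597,   -0.802, 1350.66 ],
       [   0.   ,    0.   ,    0.   ,    1.   ]])}
{'fx': 459.45908922483835, 'fy': 459.45908922483835, 'cx': 326.5175017134962, 'cy': 197.18759058627967, 'dist': array([-0.115,  0.   ,  0.   ,  0.   ,  0.   ]), 'world_from_camera': array([[   0.001,   -0.991,    0.135,  393.756],
       [  -1.   ,    0.   ,    0.005,   35.874],
       [  -0.005,   -0.135,   -0.991, 1238.648],
       [   0.   ,    0.   ,    0.   ,    1.   ]])}
```

View pics/scene0.png

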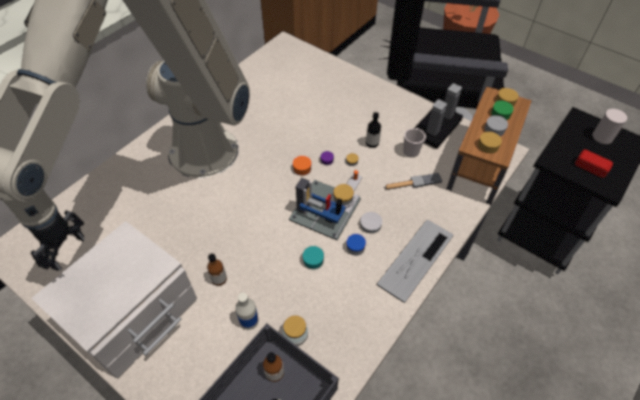

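View pics/top0.png

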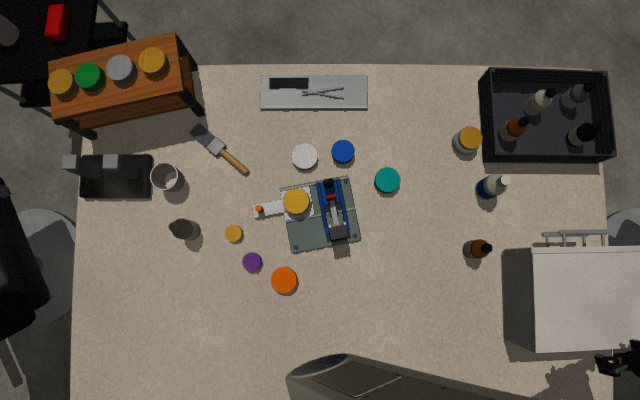

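Both views show the press: top view about (325,210), scene view about (328,205). Things that could be taken for the tin (top view): brass lid in the shoe (296,201), small brass tin (234,233), cream jar's brass cap (468,140), shelf brass lids (62,82) and (152,62), orange (284,280), purple (252,262), turquoise (387,180). I choose (296,201), since it stands in the shoe; next I'll check it in a crop.

```bash
python3 - <<'E'
import cv2
a=cv2.imread("pics/top0.png")[160:265,235:375]; cv2.imwrite("pics/topc.png",cv2.resize(a,None,fx=5.6,fy=5.6,interpolation=cv2.INTER_CUBIC))
a=cv2.imread("pics/scene0.png")[145:245,270:400]; cv2.imwrite("pics/scenec.png",cv2.resize(a,None,fx=6,fy=6,interpolation=cv2.INTER_CUBIC))
E
```

```text
(no output)
```

View pics/topc.png

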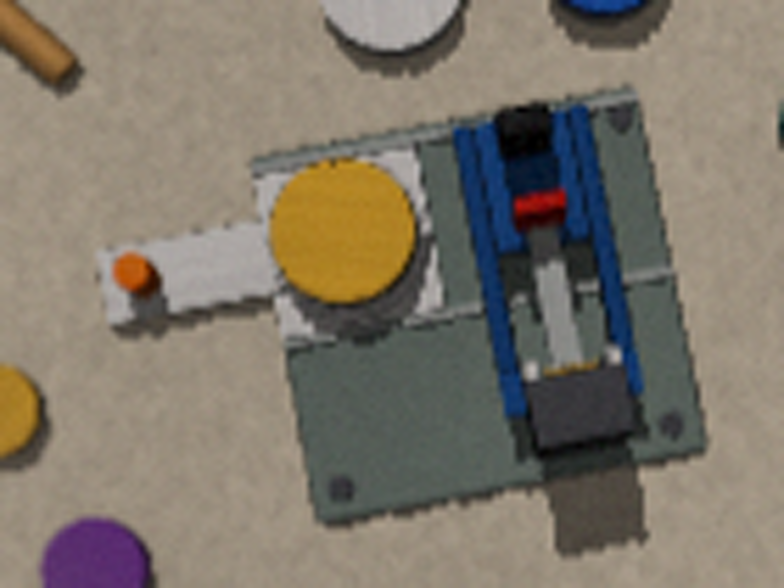

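View pics/scenec.png

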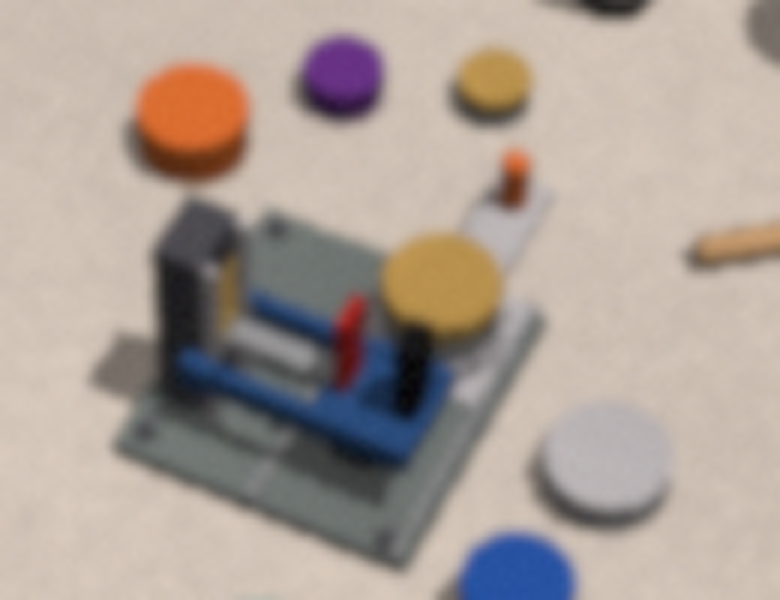

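The crops confirm it: the brass lid sits on the shoe at crop (343,230), with the orange knob at (133,272), the black handle at (523,128), the red trigger at (540,210) and the dark column at (580,405). Next I'll measure.

```bash
cat > h.py <<'E'
import cv2,numpy as np
from rig import r, optics, ticket
np.set_printoptions(suppress=True,precision=2)
I={n:optics.camera_info(n) for n in("scene","top")}
def ray(n,p):
    c=I[n];K=np.array([[c['fx'],0,c['cx']],[0,c['fy'],c['cy']],[0,0,1]])
    u=cv2.undistortPoints(np.array([[p]],float),K,c['dist'])[0,0]
    T=c['world_from_camera'];d=T[:3,:3]@[u[0],u[1],1];return T[:3,3],d/np.linalg.norm(d)
def plane(n,p,z):
    o,d=ray(n,p);return o+d*(z-o[2])/d[2]
def tri(pt,ps):
    o1,d1=ray("top",pt);o2,d2=ray("scene",ps)
    A=np.stack([d1,-d2],1);s=np.linalg.lstsq(A,o2-o1,rcond=None)[0]
    a,b=o1+d1*s[0],o2+d2*s[1];return (a+b)/2,np.linalg.norm(a-b)
def cen(im,lo,hi,box):
    x0,y0,x1,y1=box
    h=cv2.cvtColor(im[y0:y1,x0:x1],cv2.COLOR_RGB2HSV)
    m=cv2.inRange(h,np.array(lo),np.array(hi))
    c=max(cv2.findContours(m,cv2.RETR_EXTERNAL,cv2.CHAIN_APPROX_NONE)[0],key=cv2.contourArea)
    M=cv2.moments(c);(rx,ry),(w,hh),_=cv2.minAreaRect(c)
    return (M['m10']/M['m00']+x0,M['m01']/M['m00']+y0),(w,hh),cv2.contourArea(c),np.array(cv2.boundingRect(c))+[x0,y0,0,0]
E
python3 - <<'E'
from h import *
T=cv2.imread("pics/top0.png")[:,:,::-1].copy();S=cv2.imread("pics/scene0.png")[:,:,::-1].copy()
c=np.array([(253,160),(634,88),(704,452),(322,522)])/5.6+[235,160]-.4
P=np.array([plane("top",p,12) for p in c]);print(P)
src=np.array([(50,130),(50,-60),(-130,-60),(-130,130)],float)
A=src-src.mean(0);B=P[:,:2]-P[:,:2].mean(0)
th=np.arctan2((A[:,0]*B[:,1]-A[:,1]*B[:,0]).sum(),(A*B).sum())
R=np.array([[np.cos(th),-np.sin(th)],[np.sin(th),np.cos(th)]])
o=P[:,:2].mean(0)-R@src.mean(0);print("yaw",th,"org",o)
print("fit",src@R.T+o)
t=cen(T,(15,120,80),(30,255,255),(270,180,320,222));s=cen(S,(15,80,80),(30,255,255),(325,180,360,205))
print("lid",t,s,tri(t[0],s[0]))
t2=cen(T,(0,150,120),(14,255,255),(250,200,268,218));print("knob",t2,plane("top",t2[0],55))
# lid at press (0,90)
print("pred lid",R@[0,90]+o,"knob",R@[0,190]+o,"handle",R@[23,0]+o)
# red trigger
t3=cen(T,(0,150,80),(8,255,255),(320,185,345,205));print("trig",t3)
t4=cen(S,(0,120,60),(8,255,255),(318,190,336,215));print(t4)
print(tri((331.4-.4,197),(328.9,195.0)))
# handle top crops
print(tri((235+523/5.6,160+113/5.6),(270+415/6,145+328/6)))
E
```

```text
[[585.12 168.58  12.  ]
 [620.36 -15.66  12.  ]
 [444.55 -48.03  12.  ]
 [411.29 133.46  12.  ]]
yaw 0.18777056273888826 org [561.16  32.67]
fit [[586.01 169.72]
 [621.48 -16.94]
 [444.65 -50.54]
 [409.18 136.12]]
lid ((295.6027072758037, 200.71370558375634), (25.0, 25.0), 492.5, array([283, 188,  26,  26])) ((343.0952380952381, 192.21787345075018), (19.827274322509766, 16.807226181030273), 255.5, array([333, 184,  21,  18])) (array([545.4 , 122.28,  56.26]), np.float64(0.45151798343157484))
knob ((258.0, 208.0), (5.366562843322754, 5.366562843322754), 20.0, array([255, 205,   7,   7])) [526.28 220.01  55.  ]
pred lid [544.36 121.09] knob [525.69 219.33] handle [583.76  36.96]
trig ((330.84057971014494, 195.73913043478262), (2.404163122177124, 8.202439308166504), 11.5, array([327, 194,   9,   4]))
((327.9462365591398, 199.1720430107527), (3.1008682250976562, 11.411194801330566), 15.5, array([326, 195,   5,  12]))
(array([547.3 ,  33.16, 133.28]), np.float64(7.648052473775653))
(array([586.34,  37.8 , 136.38]), np.float64(2.6412181877766896))
```

```bash
python3 -m jog '0 0 0 -40 0 0 6.4;0 0 0 -40 0 0 0;0 0 0 -30 0 0 0' 40; python3 -m jog '0 28 -30 0 0 0 0;0 28 -30 0 0 0 0;0 28 -30 0 0 0 0;0 28 -30 0 0 0 0;0 28 -30 0 0 0 0'
```

```text
clock: 0.35
eef_pos: [183.1, -592.2, 333.9]
tcp_rot: [-3.122, 0.002, 0.183]
contact_force: [0.4, -0.2, -0.6]
opening: 0.997
clock: 0.77
eef_pos: [293.6, -423.1, 342.2]
tcp_rot: [-3.135, 0.002, 0.173]
contact_force: [0.6, 0.2, -0.5]
opening: 1.001
```

```bash
python3 -m jog '0 28 -30 0 0 0 0;0 28 -30 0 0 0 0;0 28 -30 0 0 0 0;0 28 -30 0 0 0 0;0 28 -30 0 0 0 0'; python3 -m jog '0 28 -30 0 0 0 0;0 28 -30 0 0 0 0;0 28 -30 0 0 0 0;0 28 -30 0 0 0 0;0 28 -30 0 0 0 0'
```

```text
clock: 1.18
eef_pos: [404.9, -246.7, 342.3]
tcp_rot: [-3.135, 0.002, 0.171]
contact_force: [2.5, -1.3, -0.0]
opening: 1.0
clock: 1.6
eef_pos: [516.3, -70.5, 342.8]
tcp_rot: [-3.135, 0.002, 0.17]
contact_force: [1.2, -0.9, 1.1]
opening: 0.998
```

```bash
cat > t.py <<'E'
# usage: t.py x y z yaw -> total tool-frame shift / turn needed
import sys,numpy as np
from scipy.spatial.transform import Rotation as Q
from rig import r
s=r.sense();x,y,z,w=map(float,sys.argv[1:5])
R=Q.from_euler('xyz',s['tcp_rot'])
print('shift',np.round(R.inv().apply(np.array([x,y,z])-s['eef_pos']),1),'turn',np.round((R.inv()*Q.from_euler('xyz',[np.pi,0,w])).as_rotvec(degrees=True),1),'F',np.round(s['contact_force'],1),'op',s['opening']*85)
E
python3 -m jog '0 28 -31 0 -0.4 0 -1;0 28 -31 10 0 0 0;0 28 -31 20 0 0 0;0 0 0 20 0 0 0'; python3 t.py 585 37.3 200 0.19
python3 - <<'E'
from h import *
for n in("scene","top"):
    f=optics.grab_frame(n)
    c=f[120:250,260:420] if n=="scene" else f[130:270,230:400]
    cv2.imwrite(f"pics/{n}1.png",cv2.resize(c,None,fx=4.5,fy=4.2,interpolation=cv2.INTER_CUBIC)[:,:,::-1])
E
```

```text
clock: 1.93
eef_pos: [583.1, 38.3, 298.2]
tcp_rot: [-3.141, -0.007, 0.193]
contact_force: [-0.7, 0.7, -0.9]
opening: 0.998
shift [ 1.   1.4 98.2] turn [-0.  -0.4  0.2] F [-0.7  0.7 -0.9] op 84.84936584622521
```

View pics/scene1.png

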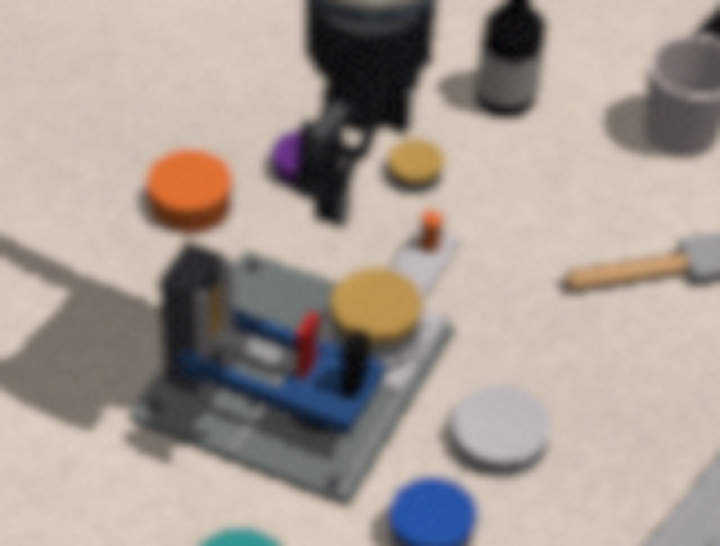

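View pics/top1.png

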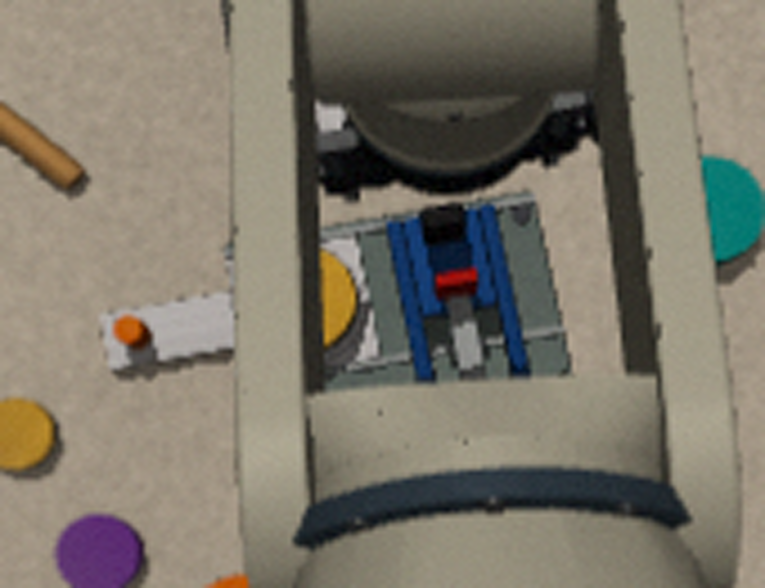

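The handle and trigger stand clear under the open fingers: handle at scene crop (353,362), trigger at (308,345). I'll descend around the handle.

```bash
python3 -m jog '0 1 1.4 33 0 -0.4 0;0 0 0 33 0 0 0;0 0 0 33 0 0 0;0 0 0 30 0 0 0'; python3 t.py 585 37.3 95 0.19;python3 -m jog '0 0 0 20 0 0 0;0 0 0 20 0 0 0;0 0 0 15 0 0 0;0 0 0 10 0 0 0'; python3 t.py 585 37.3 95 0.19
```

```text
clock: 2.37
eef_pos: [583.1, 30.3, 171.7]
tcp_rot: [3.138, -0.003, 0.192]
contact_force: [-0.4, 0.2, -0.0]
opening: 1.0
shift [ 3.  -6.8 76.7] turn [ 0.2 -0.1  0.1] F [-0.4  0.2 -0. ] op 84.96711575663716
clock: 2.7
eef_pos: [579.7, 24.5, 103.3]
tcp_rot: [3.137, 0.003, 0.187]
contact_force: [-0.8, 0.9, 0.1]
opening: 1.0
shift [  7.6 -11.6   8.2] turn [ 0.2  0.2 -0.2] F [-0.8  0.9  0.1] op 84.98830719112492
```

```bash
python3 -m jog '0 4 -6 4 0.2 0.2 -0.2;0 4 -6 4 0 0 0;0 0 0 0 0 0 0'; python3 t.py 585 37.3 95 0.19
```

```text
clock: 2.95
eef_pos: [585.2, 36.3, 95.1]
tcp_rot: [3.141, 0.001, 0.187]
contact_force: [-0.3, -0.5, -0.2]
opening: 1.002
shift [ 0.  -1.   0.1] turn [ 0.   0.1 -0.2] F [-0.3 -0.5 -0.2] op 85.1508066922171
```

```bash
python3 - <<'E'
from h import *
f=optics.grab_frame("scene")
cv2.imwrite("pics/scene2.png",cv2.resize(f[140:240,280:400],None,fx=6,fy=6,interpolation=cv2.INTER_CUBIC)[:,:,::-1])
f=optics.grab_frame("top")
cv2.imwrite("pics/top2.png",cv2.resize(f[130:270,230:400],None,fx=4.5,fy=4.2,interpolation=cv2.INTER_CUBIC)[:,:,::-1])
E
```

```text
(no output)
```

View pics/scene2.png

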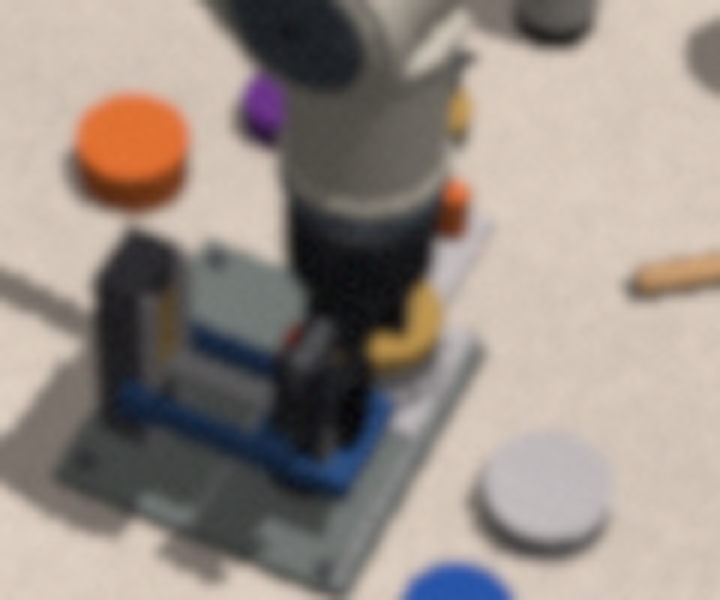

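View pics/top2.png

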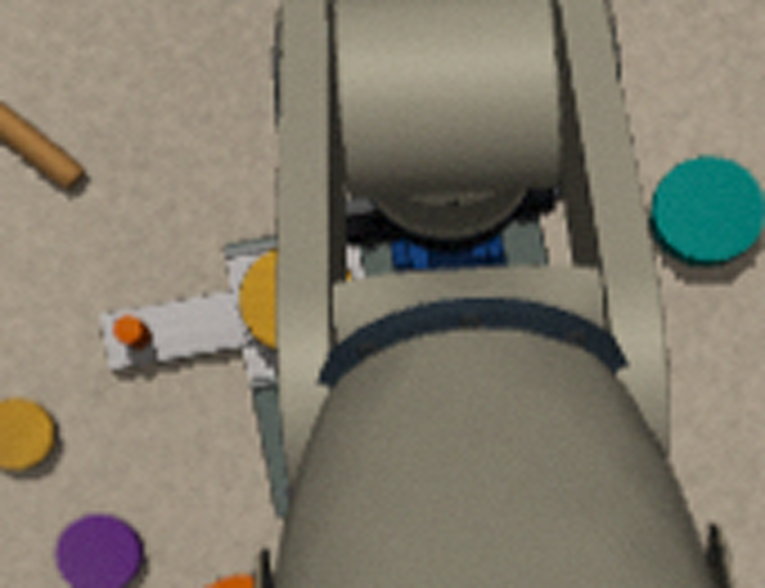

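The fingers straddle the handle: near finger at scene crop (305,390), nothing touched. I'll close gently and watch the side force.

```bash
python3 -m jog '150 0 -1 0 0 0 0;150 0 0 0 0 0 0;165 0 0 0 0 0 0;165 0 0 0 0 0 0'; python3 t.py 585 37.3 95 0.19; python3 -m jog '255 0 0 0 0 0 0;255 0 0 0 0 0 0;255 0 0 0 0 0 0;255 0 0 0 0 0 0'; python3 t.py 585 37.3 95 0.19
```

```text
clock: 3.38
eef_pos: [586.7, 37.4, 98.6]
tcp_rot: [3.14, -0.004, 0.188]
contact_force: [0.5, 0.9, -0.3]
opening: 0.459
shift [-1.8 -0.2  3.6] turn [ 0.1 -0.2 -0.1] F [ 0.5  0.9 -0.3] op 39.04932982079143
clock: 3.72
eef_pos: [586.7, 38.8, 99.3]
tcp_rot: [-3.142, -0.005, 0.189]
contact_force: [0.3, -0.6, -0.2]
opening: 0.268
shift [-1.9  1.1  4.3] turn [-0.  -0.3 -0.1] F [ 0.3 -0.6 -0.2] op 22.821173179300793
```

```bash
for i in 1; do python3 -m jog '255 0 0 0 0 0 0'; python3 -m jog '255 0 0 -4 0 0 0;255 0 0 -4 0 0 0'; python3 -m jog '255 0 0 -4 0 0 0;255 0 0 -4 0 0 0'; python3 -m jog '255 0 0 -4 0 0 0;255 0 0 -4 0 0 0';done; python3 t.py 586.7 38.8 99.3 0.19
```

```text
clock: 3.8
eef_pos: [586.7, 38.8, 99.3]
tcp_rot: [3.142, -0.005, 0.189]
contact_force: [-0.1, 0.5, -0.1]
opening: 0.273
clock: 3.97
eef_pos: [586.6, 38.8, 105.6]
tcp_rot: [-3.141, -0.005, 0.189]
contact_force: [5.6, 1.3, -9.2]
opening: 0.273
clock: 4.13
eef_pos: [586.6, 38.8, 112.5]
tcp_rot: [-3.141, -0.004, 0.188]
contact_force: [5.3, 1.2, -16.2]
opening: 0.275
clock: 4.3
eef_pos: [586.6, 38.8, 120.0]
tcp_rot: [-3.141, -0.004, 0.188]
contact_force: [2.4, 1.2, -11.7]
opening: 0.273
shift [ 0.  -0.  20.7] turn [-0.  -0.2 -0.1] F [  2.4   1.2 -11.7] op 23.209104253712297
```

```bash
python3 -m jog '255 0 0 -4 0 0 0;255 0 0 -4 0 0 0'; python3 -m jog '255 0 0 -4 0 0 0;255 0 0 -4 0 0 0';python3 -m jog '255 0 0 -4 0 0 0;255 0 0 -4 0 0 0';python3 -m jog '255 0 0 -4 0 0 0;255 0 0 -4 0 0 0'; python3 -m jog '255 0 0 -2 0 0 0;255 0 0 -2 0 0 0'; python3 t.py 586.7 38.8 161.5 0.19
```

```text
clock: 4.47
eef_pos: [586.6, 38.8, 127.7]
tcp_rot: [-3.141, -0.004, 0.188]
contact_force: [2.8, 1.2, -7.6]
opening: 0.274
clock: 4.63
eef_pos: [586.6, 38.7, 135.7]
tcp_rot: [-3.141, -0.004, 0.188]
contact_force: [5.7, 0.9, -12.6]
opening: 0.276
clock: 4.8
eef_pos: [586.6, 38.8, 144.0]
tcp_rot: [-3.141, -0.004, 0.188]
contact_force: [6.3, 2.6, -15.8]
opening: 0.268
clock: 4.97
eef_pos: [586.6, 38.8, 152.5]
tcp_rot: [-3.141, -0.004, 0.188]
contact_force: [6.4, 1.8, -15.9]
opening: 0.273
clock: 5.13
eef_pos: [586.6, 38.7, 157.0]
tcp_rot: [-3.141, -0.005, 0.188]
contact_force: [4.1, 1.5, -9.1]
opening: 0.274
shift [ 0.1 -0.  -4.5] turn [-0.  -0.3 -0.1] F [ 4.1  1.5 -9.1] op 23.299681833426284
```

```bash
python3 -m jog '255 0 0 -2 0 0 0;255 0 0 -2 0 0 0'; python3 -m jog '255 0 0 -1.5 0 0 0;255 0 0 0 0 0 0';python3 -m jog '255 0 0 -1.5 0 0 0;255 0 0 0 0 0 0'
```

```text
clock: 5.3
eef_pos: [586.6, 38.7, 162.0]
tcp_rot: [-3.141, -0.005, 0.188]
contact_force: [4.0, 1.2, -8.3]
opening: 0.273
clock: 5.47
eef_pos: [586.7, 38.8, 164.6]
tcp_rot: [-3.141, -0.005, 0.188]
contact_force: [3.6, 1.3, -7.1]
opening: 0.275
clock: 5.63
eef_pos: [586.6, 38.8, 166.3]
tcp_rot: [-3.141, -0.005, 0.188]
contact_force: [4.6, 1.1, -8.0]
opening: 0.272
```

```bash
python3 -m jog '255 0 0 -1.5 0 0 0;255 0 0 0 0 0 0';python3 -m jog '255 0 0 2 0 0 0;255 0 0 2 0 0 0';python3 -m jog '255 0 0 2 0 0 0;255 0 0 1 0 0 0'
```

```text
clock: 5.8
eef_pos: [586.6, 38.7, 166.0]
tcp_rot: [-3.141, -0.005, 0.188]
contact_force: [3.7, 1.4, -3.7]
opening: 0.269
clock: 5.97
eef_pos: [586.7, 38.8, 162.4]
tcp_rot: [-3.141, -0.005, 0.188]
contact_force: [0.9, 1.5, -3.3]
opening: 0.271
clock: 6.13
eef_pos: [586.6, 38.8, 159.4]
tcp_rot: [-3.141, -0.005, 0.188]
contact_force: [2.5, 0.7, -2.9]
opening: 0.269
```

```bash
python3 -m jog '255 0 0 1 0 0 0;255 0 0 1 0 0 0';python3 -m jog '255 0 0 1 0 0 0;255 0 0 0 0 0 0'
```

```text
clock: 6.3
eef_pos: [586.7, 38.8, 158.7]
tcp_rot: [-3.141, -0.006, 0.188]
contact_force: [-2.9, 1.3, 11.0]
opening: 0.271
clock: 6.47
eef_pos: [586.7, 38.8, 159.2]
tcp_rot: [-3.141, -0.006, 0.188]
contact_force: [2.1, 1.1, -4.9]
opening: 0.271
```

The pawl caught at +59.5 mm (resisting 11 N downward). I'll release and look.

```bash
python3 -m jog '120 0 0 0 0 0 0;60 0 0 0 0 0 0;0 0 0 0 0 0 0;0 0 0 0 0 0 0'; python3 -m jog '0 0 0 -20 0 0 0;0 0 0 -30 0 0 0;0 0 0 -30 0 0 0;0 0 0 -20 0 0 0'
python3 - <<'E'
from h import *
f=optics.grab_frame("scene")
cv2.imwrite("pics/scene3.png",cv2.resize(f[120:240,270:400],None,fx=5,fy=5,interpolation=cv2.INTER_CUBIC)[:,:,::-1])
E
```

```text
clock: 6.8
eef_pos: [586.3, 38.4, 159.9]
tcp_rot: [-3.141, -0.005, 0.188]
contact_force: [0.6, -0.8, 0.4]
opening: 0.829
clock: 7.13
eef_pos: [581.8, 37.8, 257.2]
tcp_rot: [-3.14, 0.007, 0.187]
contact_force: [0.9, -0.0, 0.8]
opening: 1.0
```

View pics/scene3.png

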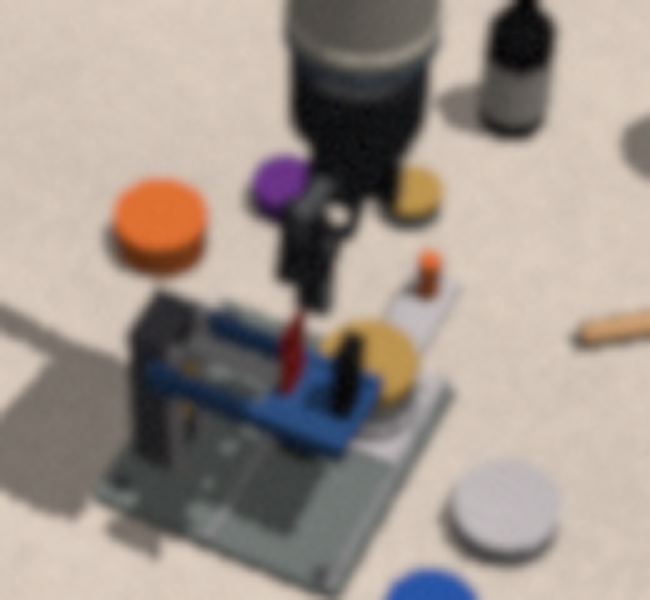

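Picture: the rail stands raised and level (handle at crop (347,375), knob at (429,272)), and the fingers are clear. Now I'll turn 90° and go to the knob.

```bash
python3 -m jog '0 0 0 -5 0 0 -7;0 0 0 0 0 0 -7;0 0 0 0 0 0 -7;0 0 0 0 0 0 -7;0 0 0 0 0 0 -7' >/dev/null;python3 -m jog '0 0 0 0 0 0 -7;0 0 0 0 0 0 -7;0 0 0 0 0 0 -7;0 0 0 0 0 0 -7;0 0 0 0 0 0 -7' ;python3 -m jog '0 0 0 0 0 0 -7;0 0 0 0 0 0 -7;0 0 0 0 0 0 -7' ; python3 t.py 526 220.5 200 1.76
python3 - <<'E'
from h import *
T=cv2.imread("pics/top0.png")[:,:,::-1].copy();S=cv2.imread("pics/scene0.png")[:,:,::-1].copy()
t=cen(T,(0,150,150),(16,255,255),(250,200,268,218));s=cen(S,(0,120,150),(16,255,255),(345,165,365,185))
print(t,s,tri(t[0],(s[3][0]+s[3][2]/2,s[3][1]+2.5)))
print(plane("top",(257.6,207.6),58))
print(r.sense()['qpos'])
E
```

```text
clock: 8.02
eef_pos: [584.2, 37.5, 268.2]
tcp_rot: [3.14, -0.001, 1.436]
contact_force: [-0.8, 0.2, -0.4]
opening: 1.003
clock: 8.27
eef_pos: [583.7, 37.3, 267.3]
tcp_rot: [3.141, -0.001, 1.811]
contact_force: [0.2, -1.5, -0.2]
opening: 1.0
shift [191.6 -12.6  67.4] turn [ 0.  -0.   2.9] F [ 0.2 -1.5 -0.2] op 85.01530598432838
((257.8288288288288, 207.95495495495496), (4.919349670410156, 5.366562843322754), 18.5, array([255, 205,   6,   7])) ((355.5, 172.0), (2.0, 3.0), 6.0, array([354, 171,   4,   3])) (array([527.88, 222.34,  45.66]), np.float64(1.187046177955548))
[526.99 220.61  58.  ]
[ 0.06  0.26  1.68  0.    1.2  -0.18]
```

```bash
python3 -m jog '0 38 -2.5 0 0 0 2.9;0 38 -2.5 0 0 0 0;0 38 -2.5 0 0 0 0;0 38 -2.5 0 0 0 0;0 35 -2.5 20 0 0 0' ; python3 t.py 526.5 220.5 110 1.76;
```

```text
clock: 8.68
eef_pos: [534.1, 217.1, 248.9]
tcp_rot: [3.135, 0.001, 1.769]
contact_force: [1.6, 0.5, -0.3]
opening: 1.002
shift [  5.   -7.7 138.9] turn [0.4 0.1 0.5] F [ 1.6  0.5 -0.3] op 85.13173073363534
```

```bash
python3 -m jog '0 5 -8 20 0.4 0 0.5;0 0 0 30 0 0 0;0 0 0 30 0 0 0;0 0 0 30 0 0 0;0 0 0 20 0 0 0' ; python3 t.py 526.5 220.5 60 1.76;python3 -m jog '60 0 0 0 0 0 0'; python3 t.py 526.5 220.5 60 1.76
python3 - <<'E'
from h import *
f=optics.grab_frame("scene")
cv2.imwrite("pics/scene4.png",cv2.resize(f[100:220,300:420],None,fx=5,fy=5,interpolation=cv2.INTER_CUBIC)[:,:,::-1])
f=optics.grab_frame("top")
cv2.imwrite("pics/top4.png",cv2.resize(f[130:270,190:350],None,fx=4.2,fy=4.2,interpolation=cv2.INTER_CUBIC)[:,:,::-1])
E
```

```text
clock: 9.1
eef_pos: [523.8, 230.1, 116.1]
tcp_rot: [3.135, -0.003, 1.768]
contact_force: [-0.4, -0.7, -0.0]
opening: 1.001
shift [-10.1   0.4  56. ] turn [ 0.4 -0.2  0.5] F [-0.4 -0.7 -0. ] op 85.11067482373771
clock: 9.18
eef_pos: [521.2, 229.2, 112.0]
tcp_rot: [3.141, -0.002, 1.769]
contact_force: [0.1, -0.2, -0.3]
opening: 0.884
shift [-9.6  3.5 52. ] turn [ 0.  -0.1  0.5] F [ 0.1 -0.2 -0.3] op 75.17266088607208
```

View pics/scene4.png

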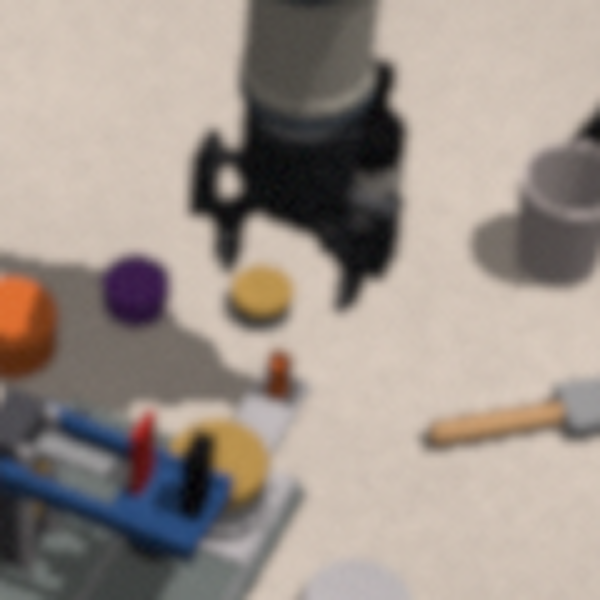

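View pics/top4.png

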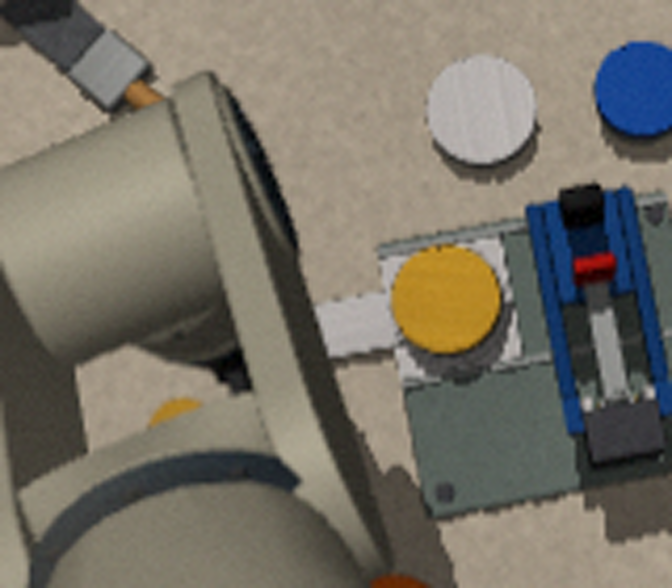

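The gripper stands above and astride the knob (scene crop (279,372)), and the small brass tin is clear of the finger. Going down.

```bash
python3 -m jog '80 -9.5 3.5 15 0 0 0.5;80 0 0 15 0 0 0;80 0 0 10 0 0 0' ; python3 t.py 526.5 220.5 40 1.76
```

```text
clock: 9.53
eef_pos: [534.0, 223.0, 81.7]
tcp_rot: [3.126, -0.005, 1.759]
contact_force: [-0.1, -0.1, -0.2]
opening: 0.688
shift [-1.3 -8.5 41.5] turn [ 0.9 -0.3 -0. ] F [-0.1 -0.1 -0.2] op 58.48773004046494
```

```bash
python3 -m jog '80 -1 -8 5 0.9 -0.3 0;80 0 0 8 0 0 0;80 0 0 0 0 0 0' ; python3 t.py 526.5 220.5 40 1.76
```

```text
clock: 9.78
eef_pos: [527.3, 220.7, 69.7]
tcp_rot: [3.141, 0.0, 1.758]
contact_force: [0.4, -0.2, 0.4]
opening: 0.686
shift [ 0.  -0.8 29.7] turn [ 0.1  0.  -0.1] F [ 0.4 -0.2  0.4] op 58.31447196684462
```

```bash
python3 -m jog '80 0 -0.8 10 0 0 0;80 0 0 10 0 0 0;80 0 0 7 0 0 0;80 0 0 0 0 0 0' ; python3 t.py 526.5 220.5 38 1.76;  python3 -m jog '150 0 0 0 0 0 0;170 0 0 0 0 0 0;170 0 0 0 0 0 0;170 0 0 0 0 0 0' ; python3 t.py 526.5 220.5 38 1.76
```

```text
clock: 10.12
eef_pos: [527.5, 221.3, 42.1]
tcp_rot: [3.137, -0.0, 1.759]
contact_force: [0.5, 0.5, -0.7]
opening: 0.685
shift [-0.6 -1.2  4.1] turn [ 0.2 -0.  -0.1] F [ 0.5  0.5 -0.7] op 58.205074562663015
clock: 10.45
eef_pos: [527.3, 221.3, 41.4]
tcp_rot: [3.139, 0.0, 1.759]
contact_force: [-0.2, -0.3, 0.5]
opening: 0.336
shift [-0.7 -1.   3.4] turn [ 0.2  0.  -0. ] F [-0.2 -0.3  0.5] op 28.53443356519957
```

```bash
python3 -m jog '200 0 -0.8 0 0 0 0;255 0 0 0 0 0 0;255 0 0 0 0 0 0;255 0 0 0 0 0 0' 30 ; python3 t.py 526.5 220.5 38 1.76
```

```text
clock: 10.78
eef_pos: [526.4, 221.2, 41.9]
tcp_rot: [3.138, -0.0, 1.759]
contact_force: [1.2, -0.0, -2.5]
opening: 0.192
shift [-0.7 -0.   3.9] turn [ 0.2 -0.  -0.1] F [ 1.2 -0.  -2.5] op 16.28304318679012
```

```bash
python3 -m jog '255 -3 0 0 0 0 0;255 -5 0 0 0 0 0;255 -5 0 0 0 0 0;255 -5 0 0 0 0 0;255 -5 0 0 0 0 0' ; python3 t.py 526.4 221.2 41.9 1.76;  python3 -m jog '255 -5 0 0 0 0 0;255 -5 0 0 0 0 0;255 -5 0 0 0 0 0;255 -5 0 0 0 0 0;255 -5 0 0 0 0 0' ; python3 t.py 526.4 221.2 41.9 1.76
```

```text
clock: 11.2
eef_pos: [530.8, 198.4, 41.9]
tcp_rot: [3.138, -0.002, 1.76]
contact_force: [-0.7, 2.8, -2.1]
opening: 0.192
shift [23.2 -0.   0.1] turn [ 0.2 -0.1 -0. ] F [-0.7  2.8 -2.1] op 16.31085281617714
clock: 11.62
eef_pos: [536.1, 170.6, 41.9]
tcp_rot: [3.138, -0.002, 1.759]
contact_force: [-1.3, 2.1, -1.8]
opening: 0.193
shift [51.6 -0.1  0.1] turn [ 0.2 -0.1 -0.1] F [-1.3  2.1 -1.8] op 16.43408245380412
```

```bash
python3 -m jog '255 -5 0 0 0 0 0;255 -5 0 0 0 0 0;255 -5 0 0 0 0 0;255 -5 0 0 0 0 0;255 -5 0 0 0 0 0' ; python3 t.py 526.4 221.2 41.9 1.76;  python3 -m jog '255 -4 0 0 0 0 0;255 -3 0 0 0 0 0;255 -1 0 0 0 0 0' ; python3 t.py 526.4 221.2 41.9 1.76;  python3 -m jog '255 -3 0 0 0 0 0;255 0 0 0 0 0 0' ; python3 t.py 526.4 221.2 41.9 1.76
```

```text
clock: 12.03
eef_pos: [541.4, 143.1, 41.9]
tcp_rot: [3.138, -0.002, 1.759]
contact_force: [-0.2, 3.0, -1.7]
opening: 0.191
shift [79.5 -0.2  0.2] turn [ 0.2 -0.1 -0.1] F [-0.2  3.  -1.7] op 16.214540609640373
clock: 12.28
eef_pos: [543.3, 133.5, 41.9]
tcp_rot: [3.137, -0.002, 1.758]
contact_force: [0.2, 1.9, -1.7]
opening: 0.193
shift [89.3 -0.3  0.2] turn [ 0.2 -0.1 -0.1] F [ 0.2  1.9 -1.7] op 16.394807781169945
clock: 12.45
eef_pos: [543.4, 132.9, 41.9]
tcp_rot: [3.137, -0.006, 1.755]
contact_force: [1.2, -2.5, -4.3]
opening: 0.188
shift [89.9 -0.5  0.6] turn [ 0.2 -0.4 -0.3] F [ 1.2 -2.5 -4.3] op 16.01304052353086
```

```bash
python3 -m jog '255 -3 0 0 0 0 0'; python3 -m jog '255 -2 0 0 0 0 0';python3 t.py 526.4 221.2 41.9 1.76
```

```text
clock: 12.53
eef_pos: [543.5, 132.3, 42.0]
tcp_rot: [3.137, -0.01, 1.753]
contact_force: [-7.0, 33.9, -1.2]
opening: 0.191
clock: 12.62
eef_pos: [543.4, 132.6, 42.0]
tcp_rot: [3.137, -0.013, 1.752]
contact_force: [-4.1, 16.5, -2.5]
opening: 0.196
shift [90.2 -0.8  1.2] turn [ 0.2 -0.8 -0.5] F [-4.1 16.5 -2.5] op 16.64753766996478
```

The shoe is home: 90 mm of travel, then a firm stop. Releasing and rising to the trigger pinch.

```bash
python3 -m jog '255 0 0 0 0 0 0;120 0 0 0 0 0 0;60 0 0 0 0 0 0;60 0 0 0 0 0 0;60 0 0 0 0 0 0'; python3 -m jog '60 0 0 -15 0 0.8 0.5;60 0 0 -30 0 0 0;60 0 0 -35 0 0 0;60 0 0 -40 0 0 0;0 0 0 -40 0 0 0' ; python3 -m jog '0 0 0 -40 0 0 0;0 0 0 -10 0 0 0'; python3 t.py 571 36.2 240 1.759
python3 - <<'E'
from h import *
f=optics.grab_frame("scene")
cv2.imwrite("pics/scene5.png",cv2.resize(f[120:240,270:400],None,fx=5,fy=5,interpolation=cv2.INTER_CUBIC)[:,:,::-1])
f=optics.grab_frame("top")
cv2.imwrite("pics/top5.png",cv2.resize(f[130:270,190:350],None,fx=4.2,fy=4.2,interpolation=cv2.INTER_CUBIC)[:,:,::-1])
E
```

```text
clock: 13.03
eef_pos: [543.8, 132.1, 42.2]
tcp_rot: [3.137, -0.012, 1.754]
contact_force: [-1.0, 0.9, 0.2]
opening: 0.753
clock: 13.45
eef_pos: [538.1, 125.2, 198.9]
tcp_rot: [-3.128, -0.024, 1.744]
contact_force: [1.0, 1.0, 0.4]
opening: 0.888
clock: 13.62
eef_pos: [541.1, 123.7, 257.2]
tcp_rot: [-3.136, -0.024, 1.743]
contact_force: [1.4, 0.1, 1.0]
opening: 0.998
shift [-91.7  14.5  15. ] turn [-0.3 -1.4 -0.9] F [1.4 0.1 1. ] op 84.82611211640179
```

View pics/scene5.png

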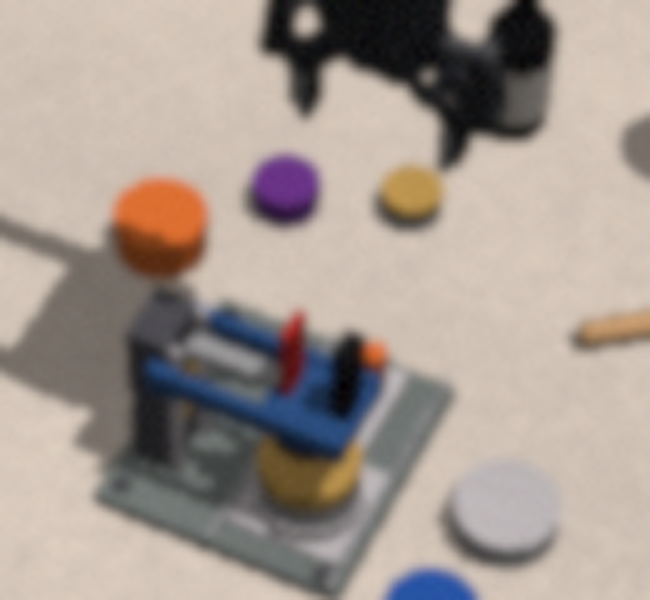

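View pics/top5.png

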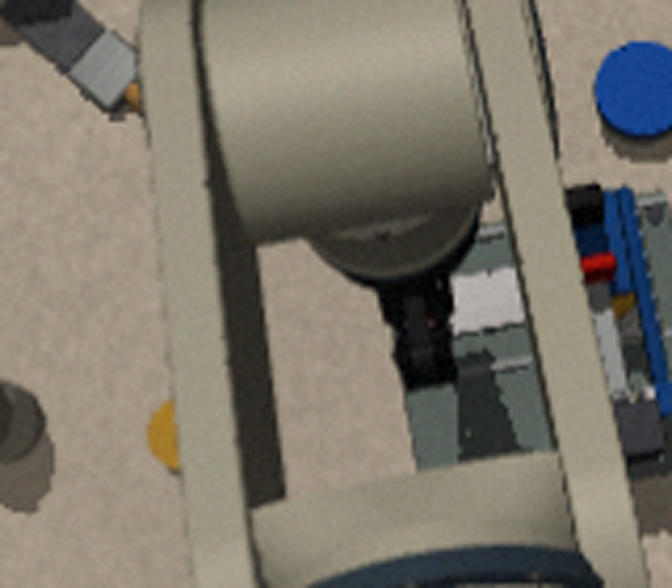

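The tin now stands under the pad (brass lid at scene crop (310,470)) and the rail is still up. Now over the handle and trigger with the jaws along press x.

```bash
python3 -m jog '0 -30 5 0 -0.3 -1.4 -0.9;0 -30 5 0 0 0 0;0 -28 4 0 0 0 0;0 0 0 0 0 0 0' ; python3 t.py 571 36.2 225 1.759
```

```text
clock: 14.05
eef_pos: [568.7, 37.2, 249.1]
tcp_rot: [-3.135, 0.002, 1.764]
contact_force: [-0.8, 0.0, 1.1]
opening: 0.999
shift [-1.4  2.2 24.1] turn [-0.4  0.1  0.3] F [-0.8  0.   1.1] op 84.93041597827694
```

```bash
python3 -m jog '0 -1.4 2.2 8 -0.4 0 0.3;0 0 0 15 0 0 0;0 0 0 8 0 0 0;0 0 0 0 0 0 0' ; python3 t.py 571 36.2 160 1.759
python3 - <<'E'
from h import *
f=optics.grab_frame("scene")
cv2.imwrite("pics/scene6.png",cv2.resize(f[120:240,270:400],None,fx=5,fy=5,interpolation=cv2.INTER_CUBIC)[:,:,::-1])
E
```

```text
clock: 14.38
eef_pos: [568.8, 35.2, 210.6]
tcp_rot: [-3.136, 0.001, 1.754]
contact_force: [-0.7, -0.4, 0.3]
opening: 0.999
shift [ 0.6  2.6 50.6] turn [-0.3  0.  -0.3] F [-0.7 -0.4  0.3] op 84.9039366783703
```

View pics/scene6.png

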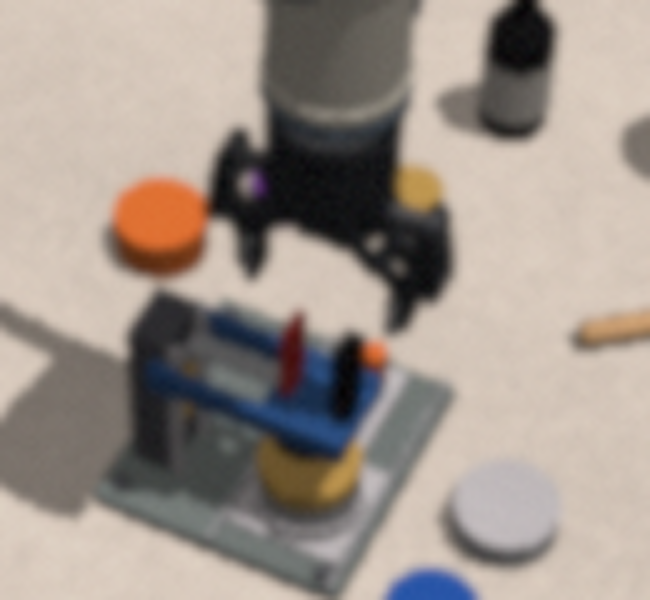

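Both fingers stand astride trigger (293,350) and handle (347,375), well centred. Descending.

```bash
python3 -m jog '0 0.6 2.6 10 -0.3 0 -0.3;0 0 0 10 0 0 0;0 0 0 10 0 0 0;0 0 0 8 0 0 0;0 0 0 0 0 0 0' ; python3 t.py 571 36.2 160 1.759
```

```text
clock: 14.85
eef_pos: [570.7, 38.5, 170.6]
tcp_rot: [-3.141, 0.0, 1.762]
contact_force: [-0.6, 1.0, 0.8]
opening: 0.997
shift [-2.3 -0.2 10.6] turn [-0.   0.   0.2] F [-0.6  1.   0.8] op 84.7226418682957
```

```bash
python3 -m jog '60 -2.3 0 6 0 0 0;96 0 0 4 0 0 0;96 0 0 0 0 0 0;96 0 0 0 0 0 0' 25; python3 t.py 571 36.2 160 1.759
```

```text
clock: 15.18
eef_pos: [571.0, 36.1, 159.6]
tcp_rot: [-3.14, 0.0, 1.762]
contact_force: [-0.6, -0.2, 0.2]
opening: 0.617
shift [ 0.1  0.1 -0.4] turn [-0.1  0.   0.2] F [-0.6 -0.2  0.2] op 52.463806890578205
```

```bash
python3 -m jog '115 0 0 0 0 0 0;115 0 0 0 0 0 0' 30; python3 t.py 571 36.2 160 1.759; python3 -m jog '255 0 0 0 0 0 0;255 0 0 0 0 0 0;255 0 0 0 0 0 0;255 0 0 0 0 0 0' 30; python3 t.py 571 36.2 160 1.759
```

```text
clock: 15.35
eef_pos: [569.8, 35.9, 159.4]
tcp_rot: [-3.138, 0.0, 1.762]
contact_force: [-3.1, -0.5, -1.6]
opening: 0.549
shift [ 0.1  1.2 -0.6] turn [-0.2  0.   0.2] F [-3.1 -0.5 -1.6] op 46.67927845236497
clock: 15.68
eef_pos: [572.6, 36.3, 159.9]
tcp_rot: [3.139, 0.0, 1.762]
contact_force: [2.6, 0.1, -4.1]
opening: 0.452
shift [ 0.1 -1.6 -0.1] turn [0.1 0.  0.1] F [ 2.6  0.1 -4.1] op 38.404726651555876
```

The trigger is fully squeezed, and the rail weight is on the gripper. Lowering.

```bash
python3 -m jog '255 0 0 2 0 0 0;255 0 0 2 0 0 0'; python3 -m jog '255 0 0 3 0 0 0;255 0 0 3 0 0 0'; python3 -m jog '255 0 0 3 0 0 0;255 0 0 2 0 0 0';python3 t.py 571 36.2 160 1.759
```

```text
clock: 15.85
eef_pos: [572.6, 36.4, 155.8]
tcp_rot: [3.139, 0.0, 1.762]
contact_force: [1.2, -0.3, -3.8]
opening: 0.446
clock: 16.02
eef_pos: [572.6, 36.4, 149.4]
tcp_rot: [3.139, 0.0, 1.761]
contact_force: [1.4, 0.6, -3.3]
opening: 0.445
clock: 16.18
eef_pos: [572.6, 36.4, 143.5]
tcp_rot: [3.139, 0.0, 1.761]
contact_force: [0.1, 0.7, -3.5]
opening: 0.446
shift [  0.1  -1.6 -16.5] turn [0.1 0.  0.1] F [ 0.1  0.7 -3.5] op 37.89459634448619
```

```bash
python3 -m jog '255 0 0 1.5 0 0 0;255 0 0 1.5 0 0 0'|grep -v rot; python3 -m jog '255 0 0 1 0 0 0;255 0 0 1 0 0 0'|grep -v rot; python3 -m jog '255 0 0 1 0 0 0'|grep -v rot; python3 -m jog '255 0 0 1 0 0 0'|grep -v rot
```

```text
clock: 16.35
eef_pos: [572.7, 36.4, 140.8]
contact_force: [-5.0, 0.1, 12.3]
opening: 0.447
clock: 16.52
eef_pos: [572.7, 36.4, 140.7]
contact_force: [-4.8, 0.1, 10.3]
opening: 0.446
clock: 16.6
eef_pos: [572.7, 36.4, 140.7]
contact_force: [-3.8, -0.7, 8.8]
opening: 0.443
clock: 16.68
eef_pos: [572.7, 36.4, 140.7]
contact_force: [-3.0, -0.2, 9.0]
opening: 0.447
```

Something resists at TCP z 140.7 (rail ≈ 41 if nothing slipped). I'll look before pressing.

```bash

python3 - <<'E'
from h import *
f=optics.grab_frame("scene")
cv2.imwrite("pics/scene7f.png",f[:,:,::-1])
cv2.imwrite("pics/scene7.png",cv2.resize(f[140:235,285:375],None,fx=6.3,fy=6.3,interpolation=cv2.INTER_CUBIC)[:,:,::-1])
E
```

```text
(no output)
```

View pics/scene7.png

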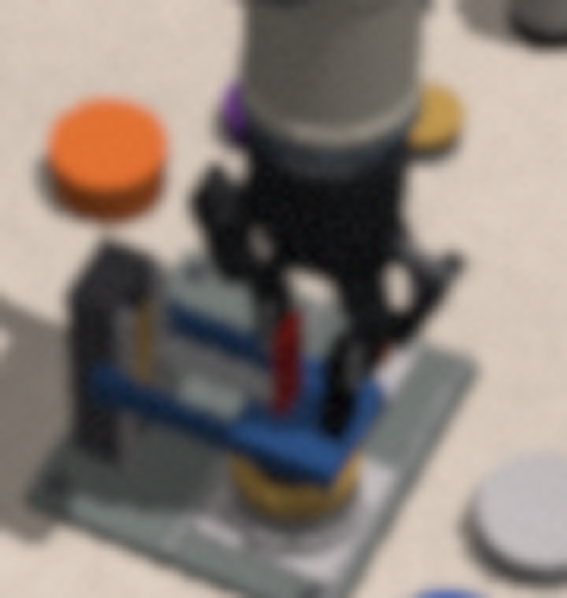

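```bash

python3 - <<'E'
from h import *
f3=optics.grab_frame("scene")
ims={'0':cv2.imread("pics/scene0.png")[:,:,::-1].copy(),'now':f3}
def m(im):
    h=cv2.cvtColor(im,cv2.COLOR_RGB2HSV);k=cv2.inRange(h,np.array((105,120,40)),np.array((125,255,255)))
    k[228:]=0;k[:,:295]=0;k[:,350:]=0;k[:170]=0
    return k
# lower edge of bar per column
for n,im in ims.items():
    k=m(im);print(n,[int(np.flatnonzero(k[:,c]).max()) if k[:,c].any() else -1 for c in range(300,348,2)])
c=cv2.imread("pics/scene3.png")[:,:,::-1];c=cv2.resize(c,(130,120),interpolation=cv2.INTER_AREA)
im=np.zeros_like(f3);im[120:240,270:400]=c
k=m(im);print('60',[int(np.flatnonzero(k[:,c]).max()) if k[:,c].any() else -1 for c in range(300,348,2)])
E
```

```text
0 [208, 209, 209, 209, 210, 210, 211, 212, 213, 214, 215, 216, 217, 218, 219, 220, 221, 221, 221, 219, 216, 212, 208, -1]
now [202, 203, 204, 204, 205, 205, 206, 207, 208, 209, 209, 210, 211, 212, 214, 214, 215, 215, 215, 213, 210, 207, 204, -1]
60 [197, 198, 198, 198, 198, 200, 201, 201, 202, 203, 203, 204, 205, 207, 208, 209, 210, 210, 210, 209, 206, 203, 200, -1]
```

The scene image shows the blue rail's lower edge at about half of its 0→60 travel, so rail ≈ 30 mm. It slid about 10 mm in the fingers while the grip was firming up. That height fits the pad meeting the lid, since the trigger is fully in. I'll press in small steps that limit the force.

```bash
python3 -m jog '255 0 0 1.3 0 0 0' 40|grep -v rot; python3 -m jog '255 0 0 1.4 0 0 0'|grep -v rot; python3 -m jog '255 0 0 1.5 0 0 0'|grep -v rot; python3 -m jog '255 0 0 1.5 0 0 0'|grep -v rot
```

```text
clock: 16.87
eef_pos: [572.8, 36.4, 140.6]
contact_force: [-4.8, 0.7, 11.8]
opening: 0.442
clock: 16.95
eef_pos: [572.8, 36.4, 140.5]
contact_force: [-5.3, -0.9, 12.5]
opening: 0.447
clock: 17.03
eef_pos: [572.8, 36.4, 140.3]
contact_force: [-3.8, 0.7, 12.1]
opening: 0.441
clock: 17.12
eef_pos: [572.8, 36.4, 140.2]
contact_force: [-5.4, 0.4, 11.7]
opening: 0.445
```

```bash
python3 -m jog '255 0 0 1.6 0 0 0;255 0 0 1.6 0 0 0'|grep -v rot; python3 -m jog '255 0 0 1.7 0 0 0;255 0 0 1.7 0 0 0'|grep -v rot; python3 -m jog '255 0 0 1.7 0 0 0;255 0 0 1.7 0 0 0'|grep -v rot; python3 -m jog '255 0 0 1.7 0 0 0;255 0 0 1.7 0 0 0'|grep -v rot
```

```text
clock: 17.28
eef_pos: [572.8, 36.4, 139.7]
contact_force: [-4.1, 0.2, 10.1]
opening: 0.445
clock: 17.45
eef_pos: [572.8, 36.4, 139.0]
contact_force: [-4.4, -0.6, 12.7]
opening: 0.442
clock: 17.62
eef_pos: [572.8, 36.4, 138.3]
contact_force: [-4.2, 0.3, 12.1]
opening: 0.441
clock: 17.78
eef_pos: [572.8, 36.4, 137.6]
contact_force: [-3.8, -0.7, 12.5]
opening: 0.444
```

```bash
python3 -m jog '255 0 0 1.7 0 0 0;255 0 0 1.7 0 0 0'|grep -v rot; python3 -m jog '255 0 0 1.7 0 0 0;255 0 0 1.7 0 0 0'|grep -v rot; python3 -m jog '255 0 0 1.7 0 0 0;255 0 0 1.7 0 0 0'|grep -v rot; python3 -m jog '255 0 0 1.7 0 0 0;255 0 0 1.7 0 0 0'|grep -v rot
```

```text
clock: 17.95
eef_pos: [572.8, 36.4, 137.2]
contact_force: [-6.9, 0.2, 18.7]
opening: 0.438
clock: 18.12
eef_pos: [572.8, 36.4, 137.2]
contact_force: [-5.5, -0.7, 15.2]
opening: 0.446
clock: 18.28
eef_pos: [572.8, 36.4, 137.2]
contact_force: [-5.5, -0.8, 14.9]
opening: 0.443
clock: 18.45
eef_pos: [572.8, 36.4, 137.2]
contact_force: [-5.9, -0.6, 15.9]
opening: 0.442
```

```bash
python3 -m jog '255 0 0 1.9 0 0 0;255 0 0 1.9 0 0 0'|grep -v rot; python3 -m jog '255 0 0 2.0 0 0 0;255 0 0 0 0 0 0'|grep -v rot
python3 - <<'E'
from h import *
f=optics.grab_frame("scene")
h=cv2.cvtColor(f,cv2.COLOR_RGB2HSV);k=cv2.inRange(h,np.array((105,120,40)),np.array((125,255,255)))
k[228:]=0;k[:,:295]=0;k[:,350:]=0;k[:170]=0
print([int(np.flatnonzero(k[:,c]).max()) if k[:,c].any() else -1 for c in range(300,348,2)])
cv2.imwrite("pics/scene8.png",cv2.resize(f[140:235,285:375],None,fx=6.3,fy=6.3,interpolation=cv2.INTER_CUBIC)[:,:,::-1])
E
```

```text
clock: 18.62
eef_pos: [572.8, 36.4, 137.2]
contact_force: [-5.4, 0.3, 17.6]
opening: 0.443
clock: 18.78
eef_pos: [572.7, 36.4, 137.9]
contact_force: [2.3, 0.3, -7.4]
opening: 0.444
[203, 204, 204, 204, 206, 206, 207, 208, 208, 209, 210, 210, 211, 213, 214, 215, 215, 216, 216, 214, 210, 208, 205, -1]
```

View pics/scene8.png

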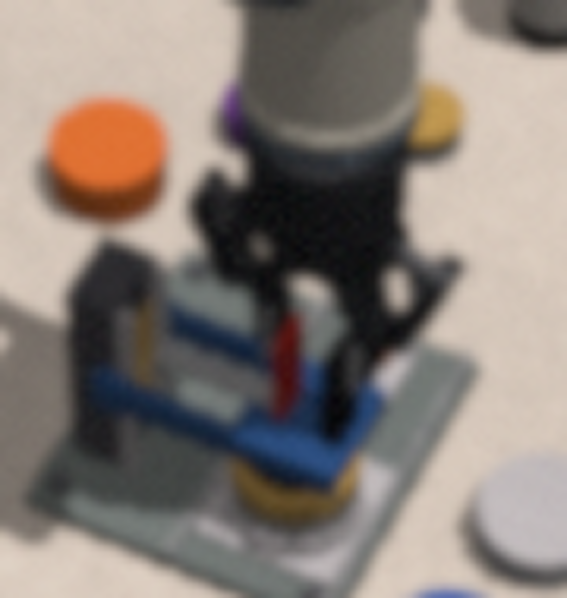

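The rail edge dropped another ~0.65 px (≈3.4 mm), matching the TCP, so nothing slipped. I'll keep a light downward push while releasing, so the pad stays on the lid.

```bash
python3 -m jog '255 0 0 1 0 0 0;255 0 0 1 0 0 0;255 0 0 0.8 0 0 0'|grep -v rot; python3 -m jog '110 0 0 0.6 0 0 0;90 0 0 0.3 0 0 0;60 0 0 0 0 0 0;0 0 0 0 0 0 0;0 0 0 0 0 0 0'|grep -v rot; python3 t.py 571 36.2 137 1.759
```

```text
clock: 19.08
eef_pos: [572.8, 36.4, 137.3]
contact_force: [-2.6, -0.8, 9.4]
opening: 0.444
clock: 19.5
eef_pos: [573.9, 36.4, 136.5]
contact_force: [-0.2, -0.8, -0.8]
opening: 0.997
shift [ 0.4 -2.8 -0.5] turn [0.5 0.1 0.2] F [-0.2 -0.8 -0.8] op 84.7175680148471
```

Fingers are open with no contact. Rising straight up.

```bash
python3 -m jog '0 0 -2 -8 0 0 0;0 0 0 -15 0 0 0;0 0 0 -25 0 0 0;0 0 0 -30 0 0 0;0 0 0 -35 0 0 0'; python3 -m jog '0 0 0 -35 0 0 0;0 -35 0 -10 0 0 0;0 -35 0 0 0 0 0;0 -38 0 0 0 0 0;0 -38 0 0 0 0 0';python3 -m jog '0 -38 0 0 0 0 0;0 -38 0 0 0 0 0;0 0 0 0 0 0 0;0 0 0 0 0 0 0;0 0 0 0 0 0 0'
python3 - <<'E'
from h import *
f=optics.grab_frame("scene")
h=cv2.cvtColor(f,cv2.COLOR_RGB2HSV);k=cv2.inRange(h,np.array((105,120,40)),np.array((125,255,255)))
k[228:]=0;k[:,:295]=0;k[:,350:]=0;k[:170]=0
print([int(np.flatnonzero(k[:,c]).max()) if k[:,c].any() else -1 for c in range(300,348,2)])
cv2.imwrite("pics/scene9.png",cv2.resize(f[140:235,285:375],None,fx=6.3,fy=6.3,interpolation=cv2.INTER_CUBIC)[:,:,::-1])
cv2.imwrite("pics/top9.png",optics.grab_frame("top")[:,:,::-1])
E
```

```text
clock: 19.92
eef_pos: [566.8, 35.7, 247.6]
tcp_rot: [-3.139, -0.0, 1.762]
contact_force: [0.0, -0.1, 0.4]
opening: 1.0
clock: 20.33
eef_pos: [598.9, -105.3, 309.8]
tcp_rot: [3.125, 0.002, 1.772]
contact_force: [1.1, 0.8, 0.6]
opening: 1.001
clock: 20.75
eef_pos: [615.2, -191.4, 314.3]
tcp_rot: [3.119, 0.007, 1.766]
contact_force: [0.2, 0.7, -0.4]
opening: 1.0
[-1, -1, -1, -1, -1, -1, -1, 192, 193, 194, 195, 196, 209, 213, 214, 215, 216, 216, 216, 214, 210, 208, 205, -1]
```

View pics/scene9.png

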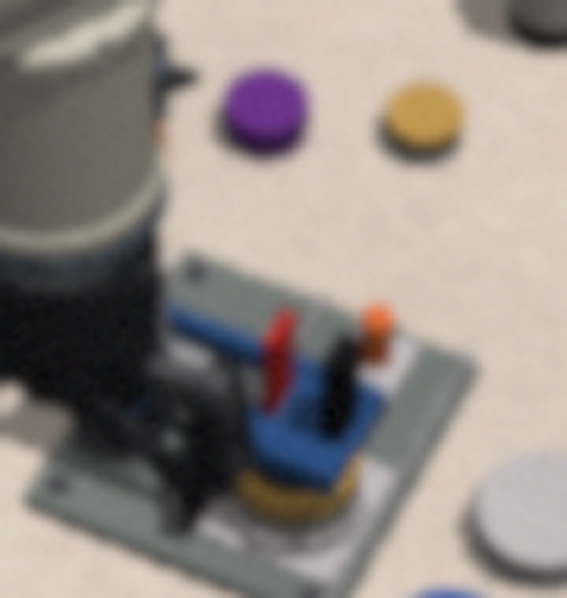

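View pics/top9.png

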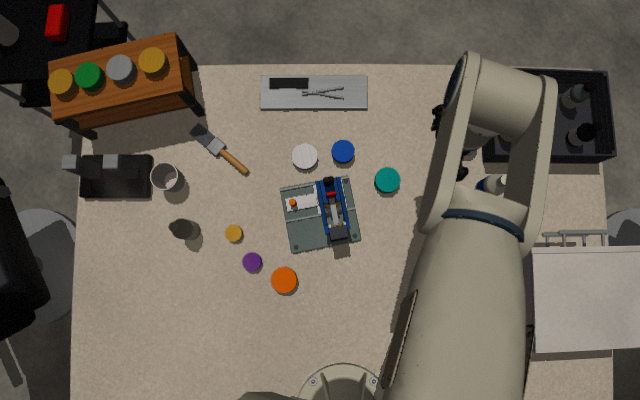

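The rail edge stands where it was under the press, at rows 214–216. The shoe is home, the bystanders are where they started, and the arm is clear. Handing in.

```bash
python3 -c "
from rig import r,ticket
s=r.sense();print(s['clock'],s['contact_force'],abs(s['qvel']).max());print(ticket.sign_off())"
```

```text
20.85 [-0.48375998  0.30980727  0.06315297] 0.013725014192193657
the job is handed in; nothing more can be done
None
```

The tin is closed and the job was handed in at 20.9 s.

- **Raising the rail:** I lifted it by the black handle alone. The pawl caught it about 59.5 mm up, the highest tooth, and held after I let go.
- **Sliding the shoe:** I drew it in 90 mm by the orange knob until it met a firm stop. The pictures show the tin under the pad.
- **Pressing the lid:** With the trigger fully squeezed I lowered the rail onto the lid. It moved down at a steady 12 N at the wrist. It then stopped hard, with no further movement at 17.6 N. The highest wrist reading while pressing was 18.7 N, about 24 N on the lid if the rail's whole weight is added. I released while still pushing lightly down, so the pad stays on the lid.

**Last checks:** the rail sits where it did under pressure, the bystanders look unmoved in the top view, and the arm touches nothing.

**What did not go as expected:**
- **Rail slip:** while I squeezed the trigger, the rail slid about 10 mm down in the fingers before the grip took hold. That is from image measurement, and the pad was still above the lid.
- **Lid travel:** I measured about 3.5 mm of lid travel, slightly less than the stated 4 to 7 mm. The first fraction was probably pressed at first contact. I judge the lid fully home from the hard stop, because the lid's height could not be measured directly under the pad.

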